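# Put the washed burger press set back together

## Robot

A 6-joint arm with a two-finger parallel gripper is mounted at the origin on the work surface. World frame = base frame: x ahead of the robot, y to its left, z up, the work surface at z = 0. Lengths are in m, angles in degrees, forces in N, time in s.
With the tool pointing down it reaches from about 0.4 to 0.825 m from the base axis. Payload 7 kg.
Tool frame: the origin (TCP) lies midway between the tips of the shut fingers; the grasp point (between the pads) lies 19 mm behind it (r.grip_depth is the distance from the TCP to the grasp point, in m); z points along the fingers, y is the line along which they close (so a half turn about z gives the same grasp; the last joint's range is limited). The gripper opens to 88 mm and grips with 3 to 60 N. Pads are 19 mm wide; open, the fingers measure 130 mm over their backs; the gripper's body (78 mm by 193 mm) begins 47 mm behind the grasp point.
Start: joints at [92.309, 20.546, 0.682, 0, -70.136, -16.507], TCP at [0.166, 0.654, 0.227] pointing down, gripper open.
Joint ranges: [-176.03, 176.03], [-82.01, 121.73], [-58.28, 71.71], [-173.87, 95.51], [-174.79, -0.11], [-173.66, 173.66]. Speed limits (degrees/s): [136.94, 136.94, 172.46, 180, 180, 180].

## Interface

Orientations are given as [roll, pitch, yaw] about the fixed x, y, z axes, in that order (R = Rz(yaw) Ry(pitch) Rx(roll)).
In Python, from plant import r, capture, close_job, search_frame, outline_of gives the robot as it stands.
- The arm moves only by the shell command python3 -m creep 'ROWS' [FORCE]. ROWS is JSON, a list of rows, each a list of 7 numbers: the finger opening in mm, from 0 to 87.6, then the shift along the world's x, y, z in units of 25 mm (1.0 is 25 mm), then the turn, a rotation vector about the world's x, y, z in degrees. In form: [[hand, x, y, z, ax, ay, az], ...]. A call has 1 to 8 rows; each row shifts and turns the commanded pose from where the row before left it; what a row does not reach is not made up. A row lasts 1/12 s, in which the tool goes at most 41.7 mm and 7.16 degrees, less where a joint would pass 70% of its speed; a pose out of reach is approached as far as the arm can. A call is refused whole if a number of a shift passes 1 or a number of a turn 7.16, either way. A call with a gripper value outside its range is refused whole. The fingers move at their own pace and stop on an object; FORCE is the grip in N (left out, the last holds). Time passes only in rows, so rows that do not move let the fingers close. It gives the time, the measured TCP pose, the force, the opening and the grip force at its end, in the units of the state.
- r.get_state(): the state, without advancing time (a new reading comes with each control period).
- capture(name): name is "side" or "top" or "wrist"; returns a dict with "frame" (400x640x3 uint8, red, green, blue), "K" (3x3 intrinsics, pixels), "origin" and "rotation" of the camera in the world. Camera axes: x right, y down, z forward; pixel columns grow to the right and rows downward; lengths in m; the calibration is good to about 2 mm. A picture is of the moment at which its call begins. There is no depth.
- close_job(): hands the job in; it is judged then, once.
Trained networks look in a picture, given as the dict that the camera call returned (one of the last four; its "shot" number tells which), for a name from the list of things; names that differ only in an ending like _2 or _b are one class to them, and where a whole thing is asked for, a point or a joint stands for the part that bears it (a point fixed in the world has none). Each returns a list of dicts, best first, with "conf" (0 to 1); they miss things now and then, are a little off and sometimes report something else, mostly with a low value. They report only what shows in the picture. A call takes as long as a camera call. They do not tell look-alikes from the thing itself.
- search_frame(picture, target): "bbox" ([left, top, right, bottom] in pixels, round what is visible of it).
- outline_of(picture, target): "region" (400x640 bool, what is visible of it) and "bbox" ([left, top, right, bottom] in pixels, round what is visible of it).
The state is a dict: "time_s": time; "joints": joint angles; "qd": joint speeds; "joint_torque": joint torques, N m; "tcp_pos": TCP position; "eef_rot": TCP orientation; "contact_force": force on the tool from outside, world axes, zero at the start; "moment": the same for the moment, N m; "gripper_width": finger opening in m; "gripper_force": force on a finger pad.
Only numpy, scipy, OpenCV 4.12 (cv2) and the standard library are available. Lean on these libraries where they do the work, as an engineer would, in place of code of your own. Each camera call takes 0.05 s, during which the arm holds its last target. There are 200 camera calls.

## Task

Put the washed burger press set away in its dark cast mould block: seat the round plate in the round cavity and the square plate in the square cavity, each flat on the cavity floor, and move the scraper from the bamboo drying rest into the slot in the rail along the far side of the block, blade down and fully home. Lower the pieces into place rather than dropping them, let go of everything, and leave the salt grinder, ramekin and tongs where they stand.

Things in the scene. Friction and masses are not known exactly. Their poses are not given: they have to be found in the camera images.
- mould: Dark cast metal mould block, fixed to the ledge, 180 (x) by 260 (y) mm; origin at the centre of its underside, on the ledge. The cavity part, 34 mm tall, spans x -90 to +40 mm and y -130 to +130 mm and has two cavities 20 mm deep side by side along y (bright steel floors 14 mm above the ledge). Along its far side (x +40 to +90 mm, y -80 to +80 mm) runs a rail 45 mm tall with the scraper slot.
- round_cavity (a point): Centre of the floor of the round cavity (104 mm in diameter, 20 mm deep), at (-30, +62, 14) mm in the mould's frame; axes as the mould's.
- square_cavity (a point): Centre of the floor of the square cavity (88 by 88 mm, sides along the mould's x and y, 20 mm deep), at (-30, -62, 14) mm in the mould's frame; axes as the mould's.
- slot (a point): Middle of the floor of the scraper slot, at (65, 0, 8) mm in the mould's frame; axes as the mould's. The slot is 8 mm wide (x), 120 mm long (y), 37 mm deep, closed at both ends; its mouth is 45 mm above the ledge.
- round_plate: Loose aluminium disc, 100 mm in diameter, 8 mm thick, about 0.2 kg, lying flat, its lower edge bevelled 3 by 3 mm. Origin at the centre of its underside, z up. A dark wooden upright grip stands across its middle: 60 mm long along its x, 14 mm thick along its y, from 8 to 42 mm above the underside. Any turn about z fits the cavity.
- square_plate: Loose aluminium square, 84 by 84 mm (sides along its x and y), 8 mm thick, about 0.2 kg, lying flat, its lower edge bevelled 3 by 3 mm. Origin at the centre of its underside, z up. The same upright wooden grip: 60 mm along its x, 14 mm thick along its y, from 8 to 42 mm above the underside. It fits the cavity in any of four quarter turns.
- scraper: Griddle scraper standing blade down in the rest: flat steel blade 110 mm wide (along its y), 4 mm thick (x), 85 mm tall, with a red plastic grip bar on top, 110 mm (y) by 20 mm (x), from 85 to 109 mm above the blade's lower edge. About 0.22 kg. Origin at the middle of the blade's lower edge, z up. It may lean a few degrees in the rest. It may go into the slot either way round.
- rest: Fixed bamboo drying rest, 50 (x) by 140 (y) by 35 mm, with a slot 7 mm wide, 116 mm long along its y and 25 mm deep (floor 10 mm above the ledge) in which the scraper stands at the start. Origin at the centre of its underside.
- grinder: Bystander: glass salt grinder with a steel top, 58 mm in diameter, 150 mm tall; origin at the centre of its foot.
- ramekin: Bystander: white ceramic ramekin, 90 mm across, 45 mm tall; origin at the centre of its underside.
- tongs: Bystander: steel tongs lying along their x, 240 mm long, about 55 mm wide, 25 mm tall; origin near the middle, on the ledge.
Mind the look-alikes: they are no part of the job. What is shaped like the round_plate but orange or red is not meant.

How it is judged (in metres and radians):
At the end, for the whole second after the job is handed in: Each plate in its own cavity: within 5 mm of centre, at most 3 mm off the floor, level to 0.05 rad. Scraper in the slot: edge at most 6 mm off its floor, centred to 12 mm along and 6 mm across, along the slot to 0.15 rad, upright to 0.17 rad. All released and at rest (horizontal distance between round_plate and round_cavity below 0.005 m and z of round_plate in the frame of round_cavity between -0.004 and 0.003 m and angle between each of round_plate, square_plate's own z axis and vertical below 0.05 rad and linear speed of each of round_plate, square_plate, scraper below 0.02 m/s and horizontal distance between square_plate and square_cavity below 0.005 m and z of square_plate in the frame of square_cavity between -0.004 and 0.003 m and z of scraper in the frame of slot between -0.004 and 0.006 m and x of scraper in the frame of slot between -0.006 and 0.006 m and y of scraper in the frame of slot between -0.012 and 0.012 m and angle between the y axis of scraper and the y axis of slot, either way round below 0.15 rad and angle between scraper's own z axis and vertical below 0.17 rad); the robot touches nothing.
It fails at once if the round plate is dropped or thrown (moving faster than 0.7 m/s with no finger on it) (linear speed of round_plate above 0.7 m/s and contact force between the fingers and round_plate below 0.05 N).
It fails at once if the square plate is dropped or thrown (moving faster than 0.7 m/s with no finger on it) (linear speed of square_plate above 0.7 m/s and contact force between the fingers and square_plate below 0.05 N).
It fails at once if the scraper is dropped or thrown (moving faster than 0.7 m/s with no finger on it) (linear speed of scraper above 0.7 m/s and contact force between the fingers and scraper below 0.05 N).
It fails at once if the grinder, ramekin or tongs are shifted by more than 30 mm or tipped over (distance of any of grinder, ramekin, tongs from where it was at the start of the episode above 0.03 m or angle between any of grinder, ramekin, tongs's own z axis and vertical above 0.5 rad).
It also fails if it takes over 72 s, if anything falls off the work surface, if the arm or the gripper's body presses on something with over 40 N, if the wrist force passes 120 N, or if a joint passes its speed limit or range.

## Working session

There is one attempt and no reset: what is moved stays moved. The work goes in short steps, Python scripts to look and compute and a shell command to move; the robot and the scene stay as the last step left them, time stands still between calls to the robot, and variables do not carry over. Pictures are saved under pics/ and viewed, at most 10 in all, crops included, and the job is handed in when it is done.

```bash
ls; mkdir -p pics; python3 - <<'E'
from plant import r, capture, search_frame, outline_of
import cv2,numpy as np
print(r.get_state())
for n in ["top","side"]:
    c=capture(n); cv2.imwrite(f"pics/{n}0.png",c["frame"][:,:,::-1])
    print(n,c["K"].tolist(),np.round(c["origin"],3).tolist(),np.round(c["rotation"],3).tolist(),c["shot"])
    for t in ["mould","round_plate","square_plate","scraper","rest","grinder","ramekin","tongs"]:
        print(t,[(round(d["conf"],2),np.round(d["bbox"]).tolist()) for d in search_frame(c,t)])
E
```

```text
pics
{'time_s': 0.0, 'joints': array([ 9.23094717e+01,  2.05934234e+01,  6.32778150e-01, -1.98495893e-02,
       -7.01371566e+01, -1.65061998e+01]), 'qd': array([ 0.00863056, -0.0496816 ,  0.03973055, -0.02419603,  0.01597818,
       -0.0610053 ]), 'joint_torque': array([ 1.57304448e-04, -5.82718956e+01,  2.93048841e+01,  6.99746355e+00,
        6.73916191e-03, -1.53012897e-04]), 'tcp_pos': array([0.16546165, 0.65388435, 0.22559355]), 'eef_rot': array([ 1.79900927e+02, -9.89936137e-03, -1.42034797e+01]), 'contact_force': array([ 0.11468822, -0.13205499,  0.16626479]), 'moment': array([-0.01320227, -0.05556246, -0.03066339]), 'gripper_force': 0.0, 'gripper_width': 0.08787301169029738}
top [[388.1629850517454, 0.0, 314.51411162810587], [0.0, 388.1629850517454, 196.99231477080383], [0.0, 0.0, 1.0]] [0.464, 0.039, 1.329] [-176.56, -0.121, -90.752] 1
mould [(0.91, [237.0, 175.0, 321.0, 240.0])]
round_plate [(0.86, [451.0, 202.0, 481.0, 236.0]), (0.82, [406.0, 203.0, 433.0, 231.0]), (0.74, [442.0, 246.0, 474.0, 274.0]), (0.65, [391.0, 252.0, 422.0, 283.0])]
square_plate [(0.91, [347.0, 211
[... 278 characters left out ...]
258.0]), (0.68, [402.0, 205.0, 432.0, 232.0])]
side [[470.0502448484415, 0.0, 321.82539264129593], [0.0, 470.0502448484415, 201.32389837266416], [0.0, 0.0, 1.0]] [-0.211, -0.7, 1.14] [-136.104, 0.697, -46.843] 2
mould [(0.65, [239.0, 162.0, 330.0, 225.0])]
round_plate [(0.85, [371.0, 272.0, 408.0, 300.0]), (0.8, [325.0, 297.0, 359.0, 329.0]), (0.65, [413.0, 305.0, 454.0, 339.0]), (0.61, [375.0, 325.0, 417.0, 365.0])]
square_plate [(0.61, [319.0, 244.0, 350.0, 270.0])]
scraper [(0.69, [392.0, 202.0, 422.0, 239.0])]
rest [(0.84, [383.0, 220.0, 429.0, 257.0])]
grinder [(0.89, [367.0, 136.0, 385.0, 178.0])]
ramekin [(0.7, [458.0, 253.0, 486.0, 284.0])]
tongs [(0.9, [182.0, 137.0, 244.0, 172.0])]
```

```bash
python3 - <<'E'
import cv2
a=cv2.imread("pics/top0.png")[90:300,160:500]; cv2.imwrite("pics/top0c.png",cv2.resize(a,(800,494),interpolation=cv2.INTER_CUBIC))
a=cv2.imread("pics/side0.png")[120:380,170:500]; cv2.imwrite("pics/side0c.png",cv2.resize(a,(760,599),interpolation=cv2.INTER_CUBIC))
E
```

```text
(no output)
```

View pics/top0c.png

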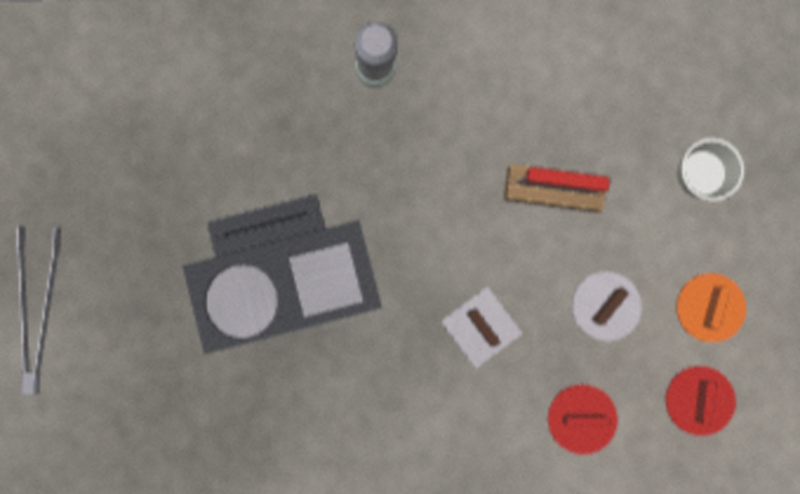

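View pics/side0c.png

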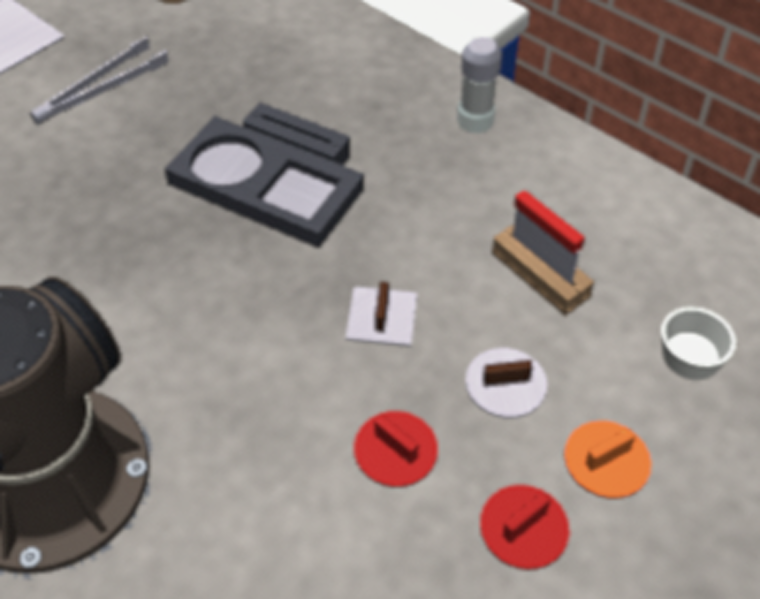

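The candidates for round_plate, in full top-picture pixels, are silver at (418,220), orange (463,221), red (458,260) and red (408,268). I choose the silver one with the dark wooden grip. The top view also shows the silver square at (365,229), the scraper's red bar at (401,166) on the rest, and the mould at (280,208). The ramekin is at (462,162), the grinder at (320,110) and the tongs on the far left.

```bash
cat > h.py <<'E'
import numpy as np, cv2
from scipy.optimize import minimize
from scipy.spatial.transform import Rotation as Ro
def proj(c,P):
    R=np.asarray(c["rotation"],float)
    R=R if R.shape==(3,3) else Ro.from_euler("xyz",R,degrees=True).as_matrix()
    p=(np.atleast_2d(P)-c["origin"])@R; p=p@np.asarray(c["K"]).T
    return p[:,:2]/p[:,2:]
def box(x0,x1,y0,y1,z0,z1): return np.array([[x,y,z] for x in(x0,x1) for y in(y0,y1) for z in(z0,z1)])/1e3
def disc(cx,cy,r,*zs):
    t=np.linspace(0,2*np.pi,72,endpoint=False)
    return np.concatenate([np.c_[cx+r*np.cos(t),cy+r*np.sin(t),0*t+z] for z in zs])/1e3
grip=box(-30,30,-7,7,8,42)
# each model: list of groups (union); a group is a list of hulls (intersection)
M={"round_plate":[[disc(0,0,50,3,8)],[grip]],"square_plate":[[box(-42,42,-42,42,3,8)],[grip]],
 "mould":[[disc(-30,62,52,14),disc(-30,62,52,34)],[box(-74,14,-106,-18,14,14),box(-74,14,-106,-18,34,34)]],
 "scraper":[[box(-10,10,-55,55,85,109)]],"grip":[[grip]]}
SC=4
def world(P,q,z):  # q=x,y,yaw(deg)[,lean about own y (deg)]
    R=Ro.from_euler("yz",[q[3] if len(q)>3 else 0,q[2]],degrees=True)
    return R.apply(P)+[q[0],q[1],z]
def render(c,name,q,z,roi):
    l,t,r_,b=roi; out=np.zeros(((b-t)*SC,(r_-l)*SC),np.uint8)
    for g in M[name]:
        m=np.full_like(out,255)
        for P in g:
            u=((proj(c,world(P,q,z))-[l-.5,t-.5])*SC-.5)
            h=cv2.convexHull(u.astype(np.float32))
            k=np.zeros_like(out); cv2.fillPoly(k,[np.round(h*64).astype(np.int32)],255,shift=6); m&=k
        out|=m
    return cv2.resize(out,(r_-l,b-t),interpolation=cv2.INTER_AREA)/255.
def mask(c,name,roi):
    l,t,r_,b=roi; f=cv2.GaussianBlur(c["frame"],(0,0),.6)[t:b,l:r_].astype(float); R,G,B=f[...,0],f[...,1],f[...,2]
    if name=="scraper": m=(R-G>60)
    elif name=="mould": m=(f.mean(2)>120)
    elif name=="grip": m=(f.mean(2)<100)
    else: m=(f.mean(2)>155)|((f.mean(2)<90))
    m=m.astype(np.uint8)
    n,lab,st,_=cv2.connectedComponentsWithStats(m)
    if name=="mould":   # drop components touching the ROI border
        for i in range(1,n):
            x,y,w,h,a=st[i]
            if x==0 or y==0 or x+w==r_-l or y+h==b-t or a<30: m[lab==i]=0
    elif n>1: m=(lab==1+np.argmax(st[1:,4])).astype(np.uint8)
    return m.astype(float)
def fit(views,name,q0,z,fix=None):
    """views: list of (pic,roi); returns q, mean residual"""
    ms=[cv2.GaussianBlur(mask(c,name,roi),(0,0),1) for c,roi in views]
    def cost(q): return sum(((cv2.GaussianBlur(render(c,name,q,z,roi),(0,0),1)-m)**2).sum()/max(m.sum(),1) for (c,roi),m in zip(views,ms))
    s=np.array([.02,.02,12,3.])[:len(q0)]; best=None
    q=np.array(q0,float)
    for k in (1,.3,.1):
        sim=np.vstack([q]+[q+np.eye(len(q))[i]*s*k for i in range(len(q))])
        o=minimize(cost,q,method="Nelder-Mead",options=dict(initial_simplex=sim,xatol=1e-5,fatol=1e-6,maxiter=250)); q=o.x
    return q,o.fun
def ray(c,uv,z):
    R=np.asarray(c["rotation"],float); R=R if R.shape==(3,3) else Ro.from_euler("xyz",R,degrees=True).as_matrix()
    d=R@np.linalg.inv(c["K"])@[uv[0],uv[1],1]; o=np.asarray(c["origin"]); return (o+d*(z-o[2])/d[2])[:2]
E
cat > m0.py <<'E'
from plant import r,capture
from h import *
T,S=capture("top"),capture("side")
J={"mould":([T,(232,168,328,245)],[S,(234,155,335,228)],.0),"round_plate":([T,(400,200,438,240)],[S,(366,266,412,306)],0),
"square_plate":([T,(343,207,386,249)],[S,(314,238,356,274)],0),"scraper":([T,(376,152,428,182)],[S,(386,196,432,240)],.01)}
for n,(a,b,z) in J.items():
    m=mask(*[a[0],n,a[1]]); ys,xs=np.nonzero(m); p=ray(T,(xs.mean()+a[1][0],ys.mean()+a[1][1]),.02 if n!="scraper" else .1)
    g={"mould":15,"round_plate":-40,"square_plate":35,"scraper":-5}[n]
    for tag,v in (("T",[a]),("S",[b]),("TS",[a,b])):
        best=min((fit(v,n,list(p)+[g+d]+([0] if n=="scraper" else []),z) for d in ((0,90) if "plate" in n else (0,))),key=lambda o:o[1])
        print(n,tag,np.round(best[0],4).tolist(),round(best[1],3))
E
python3 m0.py
```

```text
mould T [0.5189, 0.1582, 13.7788] 0.023
mould S [0.5209, 0.159, 14.0895] 0.005
mould TS [0.5198, 0.1584, 13.8145] 0.031
round_plate T [0.4618, -0.3155, -31.2192] 0.038
round_plate S [0.4712, -0.3198, 55.2309] 0.492
round_plate TS [0.4622, -0.3158, 51.5169] 0.542
square_plate T [0.4334, -0.1332, 35.0088] 0.041
square_plate S [0.4476, -0.141, 37.4876] 0.352
square_plate TS [0.4347, -0.134, 35.2173] 0.435
scraper T [0.6332, -0.2391, -7.9893, 0.1263] 0.061
scraper S [0.6338, -0.235, -10.2093, 2.711] 0.189
scraper TS [0.6346, -0.2381, -8.4644, 0.2988] 0.298
```

```bash
python3 - <<'E'
from plant import r,capture
import numpy as np
from scipy.spatial.transform import Rotation as Ro
s=r.get_state();c=capture("wrist")
R=Ro.from_euler("xyz",s["eef_rot"],degrees=True)
print(c["K"],c["origin"],c["rotation"],R.inv().apply(c["origin"]-s["tcp_pos"]))
print((R.inv()*Ro.from_euler("xyz",c["rotation"],degrees=True)).as_matrix().round(3))
E
python3 -m creep '[[87.6,1,-1,0,0,0,5],[87.6,1,-1,0,0,0,5],[87.6,1,-1,0,0,0,5],[87.6,1,-1,0,0,0,5],[87.6,1,-1,0,0,0,5],[87.6,1,-1,0,0,0,3],[87.6,1,-1,0,0,0,0],[87.6,1,-1,0,0,0,0]]'
python3 -c "
from plant import r;s=r.get_state();print(s['joints'],s['eef_rot'])"
```

```text
[[325.13110733   0.         318.98013333]
 [  0.         325.13110733 197.86851537]
 [  0.           0.           1.        ]] [0.22846958 0.63868073 0.38412638] [ 1.65868893e+02 -2.70373529e-02 -1.04147042e+02] [ 0.06484435 -0.00023667 -0.15758464]
[[ 0.001 -0.97  -0.244]
 [ 1.     0.001  0.001]
 [-0.    -0.244  0.97 ]]
time_s: 1.72
tcp_pos: [0.3665, 0.453, 0.2269]
eef_rot: [-180.0, -0.0, 13.8]
contact_force: [0.4, -0.4, 0.3]
gripper_width: 0.0879
gripper_force: 0.0
[ 7.02447045e+01  1.18843685e+01 -1.13089438e+01  6.16277681e-03
 -6.67712972e+01  3.35934939e+01] [-1.79973655e+02 -2.42999926e-02  1.38406217e+01]
```

```bash
python3 -m creep '[[87.6,0.5,-1,0,0,0,0],[87.6,0.5,-1,0,0,0,0],[87.6,0.5,-1,0,0,0,0],[87.6,0.5,-1,0,0,0,0],[87.6,0.5,-1,0,0,0,0],[87.6,0.5,-1,0,0,0,0],[87.6,0.5,-1,0,0,0,0],[87.6,0.5,-1,0,0,0,0]]'
python3 -m creep '[[87.6,0.5,-1,0,0,0,0],[87.6,0.5,-1,0,0,0,0],[87.6,0.5,-1,0,0,0,0],[87.6,0.5,-0.7,0,0,0,0],[87.6,0.5,0,0,0,0,0],[87.6,0,0,0,0,0,0],[87.6,0,0,0,0,0,0]]'
cat > mw.py <<'E'
import sys
from plant import r,capture
from h import *
# usage: mw.py name x y yaw z out [lean]
n=sys.argv[1]; q=list(map(float,sys.argv[2:5])); z=float(sys.argv[5]); 
c=capture("wrist"); cv2.imwrite("pics/"+sys.argv[6]+".png",c["frame"][:,:,::-1])
if len(sys.argv)>7: q.append(float(sys.argv[7]))
P=np.concatenate([proj(c,world(p,q,z)) for g in M[n] for p in g]); pad=int(sys.argv[8]) if len(sys.argv)>8 else 22
l,t=np.maximum(P.min(0)-pad,0).astype(int); R,b=np.minimum(P.max(0)+pad,[640,400]).astype(int)
roi=(l,t,R,b); o=fit([(c,roi)],n,q,z); print(n,roi,np.round(o[0],4),round(o[1],3))
s=r.get_state(); print(s["time_s"],s["tcp_pos"].round(4),s["eef_rot"].round(2))
v=c["frame"][:,:,::-1].copy(); m=render(c,n,o[0],z,roi)
k,_=cv2.findContours((m>.5).astype(np.uint8),cv2.RETR_LIST,cv2.CHAIN_APPROX_NONE,offset=(int(l),int(t))); cv2.drawContours(v,k,-1,(0,255,0),1); cv2.imwrite("pics/"+sys.argv[6]+"_o.png",v)
E
python3 mw.py mould 0.5198 0.1584 13.8 0 w1
```

```text
time_s: 2.38
tcp_pos: [0.466, 0.2531, 0.2269]
eef_rot: [-180.0, -0.0, 13.8]
contact_force: [0.2, 0.7, -0.1]
gripper_width: 0.0874
gripper_force: 0.0
time_s: 2.97
tcp_pos: [0.5284, 0.1619, 0.2263]
eef_rot: [180.0, 0.0, 13.7]
contact_force: [-0.6, 0.7, -1.0]
gripper_width: 0.0874
gripper_force: 0.0
mould (np.int64(196), np.int64(140), np.int64(439), np.int64(276)) [ 0.5205  0.1599 13.7599] 0.009
3.0167 [0.5279 0.1621 0.2263] [-1.800e+02  3.000e-02  1.378e+01]
```

View pics/w1_o.png

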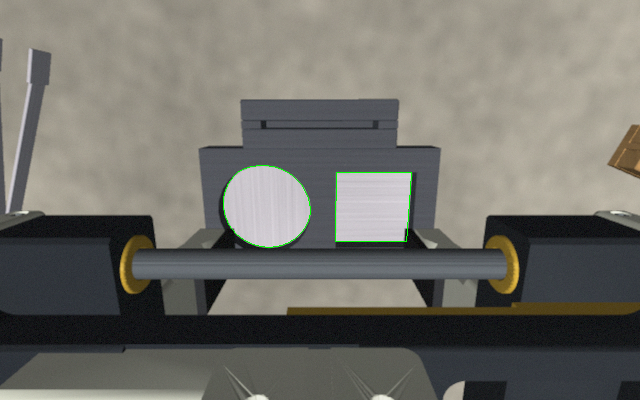

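The outline sits cleanly on both cavity floors, round at (266,206) and square at (373,206). Next I look at the square plate.

```bash
python3 -m creep '[[60,-0.32,-0.98,0,0,0,4],[60,-0.32,-0.98,0,0,0,4],[60,-0.32,-0.98,0,0,0,4],[60,-0.32,-0.98,0,0,0,4],[60,-0.32,-0.98,0,0,0,5],[60,-0.32,-0.98,0,0,0,0],[60,-0.32,-0.98,0,0,0,0],[60,-0.32,-0.98,0,0,0,0]]' 10
python3 -m creep '[[60,-0.32,-0.98,0,0,0,0],[60,-0.32,-0.98,0,0,0,0],[60,-0.32,-0.98,0,0,0,0],[60,-0.32,-0.98,0,0,0,0],[60,0,0,0,0,0,0],[60,0,0,0,0,0,0]]'
python3 mw.py square_plate 0.4334 -0.1332 35 0 w2
```

```text
time_s: 3.68
tcp_pos: [0.4632, -0.0342, 0.2267]
eef_rot: [-180.0, -0.0, 34.9]
contact_force: [0.0, -0.3, 0.3]
gripper_width: 0.0606
gripper_force: 0.0
time_s: 4.18
tcp_pos: [0.4316, -0.1323, 0.2267]
eef_rot: [180.0, -0.0, 34.7]
contact_force: [1.0, 0.2, 0.5]
gripper_width: 0.0597
gripper_force: 0.0
square_plate (np.int64(261), np.int64(113), np.int64(379), np.int64(229)) [ 0.4343 -0.1328 35.6333] 0.301
4.2333 [ 0.432  -0.1317  0.2267] [ 1.7999e+02 -3.0000e-02  3.4790e+01]
```

View pics/w2_o.png

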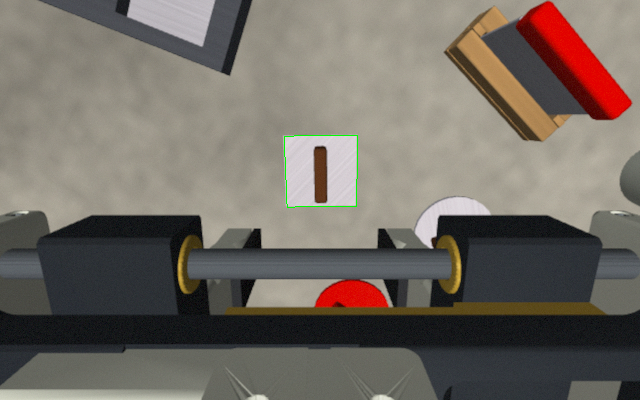

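The square plate's outline fits at (320,171), with its grip upright in the picture and in line with the jaws. Now I descend and grasp it.

```bash
python3 -m creep '[[50,0.09,-0.04,-1,0,0,0.8],[50,0,0,-1,0,0,0],[50,0,0,-1,0,0,0],[50,0,0,-1,0,0,0],[50,0,0,-1,0,0,0],[50,0,0,-1,0,0,0],[50,0,0,-1,0,0,0],[50,0,0,-0.8,0,0,0]]' 25
python3 -m creep '[[50,0,0,-0.7,0,0,0],[50,0,0,0,0,0,0]]'
python3 -m creep '[[8,0,0,0,0,0,0],[8,0,0,0,0,0,0],[8,0,0,0,0,0,0],[8,0,0,0,0,0,0],[8,0,0,0,0,0,0],[8,0,0,0,0,0,0]]' 25
```

```text
time_s: 4.9
tcp_pos: [0.4343, -0.1318, 0.0301]
eef_rot: [-180.0, 0.0, 35.7]
contact_force: [0.3, -0.4, -0.2]
gripper_width: 0.05
gripper_force: 0.0
time_s: 5.07
tcp_pos: [0.4326, -0.1321, 0.0113]
eef_rot: [-179.8, 0.3, 35.7]
contact_force: [0.3, -1.0, 1.1]
gripper_width: 0.0497
gripper_force: 0.0
time_s: 5.57
tcp_pos: [0.4347, -0.1331, 0.0147]
eef_rot: [180.0, -0.1, 35.6]
contact_force: [-3.0, 2.3, 0.3]
gripper_width: 0.0156
gripper_force: 0.7
```

```bash
python3 -m creep '[[8,0,0,0,0,0,0],[8,0,0,0.3,0,0,0],[8,0,0,0.6,0,0,0],[8,0,0,0.8,0,0,0],[8,0,0,0.8,0,0,0],[8,0,0,0.8,0,0,0],[8,0.2,0.5,0.6,0,0,-3],[8,0.3,0.8,0,0,0,-4]]'
python3 -m creep '[[8,0.3,0.9,0,0,0,-4],[8,0.3,0.9,0,0,0,-4],[8,0.3,0.9,0,0,0,-4],[8,0.3,0.9,0,0,0,-2.9],[8,0.3,0.9,0,0,0,0],[8,0.3,0.9,0,0,0,0],[8,0.3,0.9,0,0,0,0],[8,0.3,0.9,0,0,0,0]]'
python3 -m creep '[[8,0.2,0.4,0,0,0,0],[8,0.05,0.1,0,0,0,0],[8,0,0,0,0,0,0],[8,0,0,0,0,0,0],[8,0,0,0,0,0,0]]'
```

```text
time_s: 6.23
tcp_pos: [0.4479, -0.1011, 0.1149]
eef_rot: [179.9, -0.2, 28.4]
contact_force: [0.8, -0.3, -1.4]
gripper_width: 0.0138
gripper_force: 25.0
time_s: 6.9
tcp_pos: [0.5066, 0.0803, 0.1118]
eef_rot: [-180.0, 0.0, 13.7]
contact_force: [0.4, -0.3, -1.8]
gripper_width: 0.0138
gripper_force: 25.0
time_s: 7.32
tcp_pos: [0.5124, 0.0909, 0.1115]
eef_rot: [180.0, 0.0, 13.7]
contact_force: [0.4, -0.2, -1.9]
gripper_width: 0.0137
gripper_force: 25.0
```

```bash
python3 -m creep '[[8,-0.25,0.05,0,0,0,0],[8,0,0,-0.8,0,0,0],[8,0,0,-0.8,0,0,0],[8,0,0,-0.6,0,0,0],[8,0,0,-0.15,0,0,0],[8,0,0,0,0,0,0],[8,0,0,0,0,0,0]]'
python3 - <<'E'
from plant import capture
import cv2,numpy as np
a=capture("side")["frame"][130:250,220:360,::-1]; b=capture("wrist")["frame"][60:320,180:460,::-1]
cv2.imwrite("pics/c3.png",np.vstack([cv2.resize(a,(560,300) if 0 else (350,300),interpolation=cv2.INTER_CUBIC),cv2.resize(b,(350,300))]))
E
```

```text
time_s: 7.9
tcp_pos: [0.507, 0.0929, 0.0534]
eef_rot: [180.0, -0.0, 13.7]
contact_force: [0.2, 0.3, -2.1]
gripper_width: 0.0136
gripper_force: 25.0
```

View pics/c3.png

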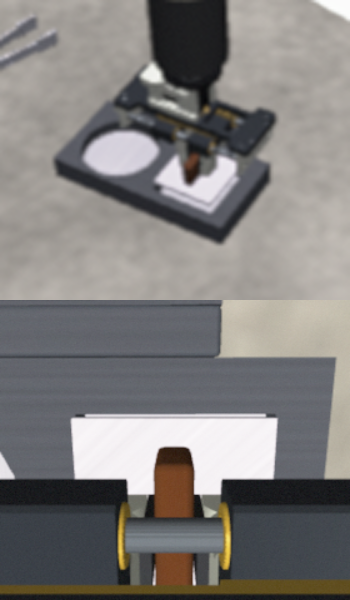

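The held square sits over its cavity, at (197,180) in the upper view and evenly between the cavity sides in the wrist view. I lower it gently.

```bash
python3 -m creep '[[8,-0.04,-0.02,-0.2,0,0,0],[8,0,0,-0.2,0,0,0],[8,0,0,0,0,0,0]]'
python3 -m creep '[[8,0,0,-0.2,0,0,0],[8,0,0,-0.2,0,0,0],[8,0,0,0,0,0,0]]'
python3 -m creep '[[8,0,0,-0.15,0,0,0],[8,0,0,0,0,0,0],[8,0,0,0,0,0,0]]'
```

```text
time_s: 8.25
tcp_pos: [0.5052, 0.0924, 0.0421]
eef_rot: [180.0, 0.0, 13.7]
contact_force: [-0.9, -0.1, -2.3]
gripper_width: 0.0141
gripper_force: 25.0
time_s: 8.5
tcp_pos: [0.5052, 0.0923, 0.0317]
eef_rot: [180.0, 0.1, 13.7]
contact_force: [0.4, -1.0, -2.7]
gripper_width: 0.0143
gripper_force: 25.0
time_s: 8.75
tcp_pos: [0.5058, 0.0926, 0.0289]
eef_rot: [180.0, 0.0, 13.7]
contact_force: [-0.7, 0.3, -2.9]
gripper_width: 0.014
gripper_force: 25.0
```

```bash
python3 -m creep '[[8,0,0,-0.05,0,0,0],[8,0,0,0,0,0,0]]'
python3 -m creep '[[8,0,0,-0.04,0,0,0],[8,0,0,0,0,0,0]]'
```

```text
time_s: 8.92
tcp_pos: [0.5059, 0.0927, 0.0286]
eef_rot: [180.0, -0.0, 13.7]
contact_force: [-3.6, 0.1, 7.7]
gripper_width: 0.0139
gripper_force: 25.0
time_s: 9.08
tcp_pos: [0.5059, 0.0926, 0.0285]
eef_rot: [180.0, -0.0, 13.7]
contact_force: [-7.7, -0.4, 19.9]
gripper_width: 0.0135
gripper_force: 25.0
```

```bash
python3 -m creep '[[34,0,0,0,0,0,0],[34,0,0,0,0,0,0],[34,0,0,0,0,0,0],[34,0,0,0,0,0,0],[34,0,0,0.3,0,0,0],[34,0,0,0.6,0,0,0],[50,0,0,1,0,0,0],[50,0,0,1,0,0,0]]'
python3 -m creep '[[50,0,0,1,0,0,0],[50,0,0,1,0,0,0],[50,0,0,1,0,0,0],[50,0,0,1,0,0,0],[50,0,0,1,0,0,0],[50,0,0,0,0,0,0]]'
python3 mw.py grip 0.506 0.0925 13.7 0.014 w4
```

```text
time_s: 9.75
tcp_pos: [0.5053, 0.0922, 0.0999]
eef_rot: [180.0, 0.1, 13.7]
contact_force: [0.6, -0.4, -0.3]
gripper_width: 0.0425
gripper_force: 0.0
time_s: 10.25
tcp_pos: [0.5082, 0.0933, 0.2301]
eef_rot: [-180.0, -0.5, 13.7]
contact_force: [0.6, 1.0, 0.0]
gripper_width: 0.05
gripper_force: 0.0
grip (np.int64(290), np.int64(129), np.int64(348), np.int64(233)) [ 0.5171  0.0481 19.0333] 0.923
10.3 [0.5072 0.0932 0.2276] [-179.93   -0.32   13.72]
```

```bash
python3 -m creep '[[60,-0.1,-0.9,0,0,0,-5],[60,-0.1,-0.96,0,0,0,-5],[60,-0.1,-0.96,0,0,0,-5],[60,-0.1,-0.96,0,0,0,-5],[60,-0.1,-0.96,0,0,0,-5],[60,-0.1,-0.96,0,0,0,-5],[60,-0.1,-0.96,0,0,0,-5],[60,-0.1,-0.96,0,0,0,-5]]'
python3 -m creep '[[60,-0.1,-0.96,0,0,0,-5],[60,-0.1,-0.96,0,0,0,-5],[60,-0.1,-0.96,0,0,0,-3.7],[60,-0.1,-0.96,0,0,0,0],[60,-0.1,-0.96,0,0,0,0],[60,-0.1,-0.96,0,0,0,0],[60,-0.1,-0.96,0,0,0,0],[60,-0.1,-0.96,0,0,0,0]]'
python3 -m creep '[[60,-0.2,-1,0,0,0,0],[60,0,-0.05,0,0,0,0],[60,0,0,0,0,0,0],[60,0,0,0,0,0,0]]'
python3 mw.py round_plate 0.4618 -0.3155 -40 0 w5; python3 mw.py grip 0.4618 -0.3155 -40 0 w6 0 8
```

```text
time_s: 10.97
tcp_pos: [0.485, -0.0991, 0.2237]
eef_rot: [180.0, 0.1, -26.5]
contact_force: [0.1, 1.3, 0.1]
gripper_width: 0.0601
gripper_force: 0.0
time_s: 11.63
tcp_pos: [0.465, -0.2909, 0.2236]
eef_rot: [180.0, 0.1, -40.0]
contact_force: [0.6, -0.4, 0.4]
gripper_width: 0.0601
gripper_force: 0.0
time_s: 11.97
tcp_pos: [0.4603, -0.316, 0.2237]
eef_rot: [180.0, 0.1, -40.1]
contact_force: [-0.0, -0.0, -0.1]
gripper_width: 0.06
gripper_force: 0.0
round_plate (np.int64(252), np.int64(106), np.int64(382), np.int64(235)) [  0.4932  -0.3171 -61.5038] 0.62
12.0167 [ 0.4606 -0.3156  0.2239] [ 1.7999e+02  5.0000e-02 -4.0000e+01]
grip (np.int64(303), np.int64(138), np.int64(332), np.int64(213)) [  0.4615  -0.3132 -40.0087   2.3547] 0.037
12.0667 [ 0.4608 -0.3154  0.2241] [ 1.800e+02  3.000e-02 -3.997e+01]
```

View pics/w6_o.png

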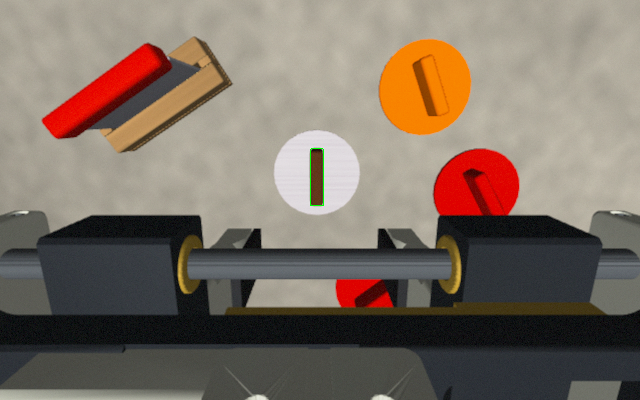

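The silver disc with the dark wooden grip is at (316,172). The orange disc at (425,87) and the reds at (476,190) and (365,290) are look-alikes to leave. I'll refine the silver disc's position.

```bash
sed -i 's/if len(sys.argv)>7: q/if len(sys.argv)>7 and n=="scraper": q/' mw.py
python3 mw.py round_plate 0.4618 -0.3145 -40 0 w7 0 9; python3 mw.py grip 0.4618 -0.3145 -40 0 w8 0 8
```

```text
round_plate (np.int64(265), np.int64(120), np.int64(369), np.int64(223)) [  0.4715  -0.3195 -35.8191] 0.434
12.1167 [ 0.4609 -0.3154  0.2243] [-1.800e+02  1.000e-02 -3.994e+01]
grip (np.int64(302), np.int64(139), np.int64(332), np.int64(214)) [  0.4623  -0.3134 -40.7685] 0.049
12.1667 [ 0.461  -0.3154  0.2244] [-179.99   -0.    -39.93]
```

```bash
python3 -m creep '[[50,0.05,0.06,-1,0,0,-0.6],[50,0,0,-1,0,0,0],[50,0,0,-1,0,0,0],[50,0,0,-1,0,0,0],[50,0,0,-1,0,0,0],[50,0,0,-1,0,0,0],[50,0,0,-1,0,0,0],[50,0,0,-0.8,0,0,0]]' 25
python3 -m creep '[[50,0,0,-0.5,0,0,0],[50,0,0,0,0,0,0],[50,0,0,0,0,0,0],[8,0,0,0,0,0,0],[8,0,0,0,0,0,0],[8,0,0,0,0,0,0],[8,0,0,0,0,0,0],[8,0,0,0,0,0,0]]'
python3 -m creep '[[8,0,0,0,0,0,0],[8,0,0,0,0,0,0],[8,0,0,0,0,0,0]]' 25
```

```text
time_s: 12.83
tcp_pos: [0.4618, -0.3138, 0.0278]
eef_rot: [180.0, 0.0, -40.5]
contact_force: [0.1, -0.4, -0.3]
gripper_width: 0.0498
gripper_force: 0.0
time_s: 13.5
tcp_pos: [0.4624, -0.3147, 0.0175]
eef_rot: [-180.0, -0.1, -40.6]
contact_force: [0.8, 0.3, -1.0]
gripper_width: 0.0219
gripper_force: 0.0
time_s: 13.75
tcp_pos: [0.4624, -0.3147, 0.0172]
eef_rot: [-180.0, -0.0, -40.6]
contact_force: [-0.2, 0.8, 4.2]
gripper_width: 0.0138
gripper_force: 25.0
```

```bash
python3 -m creep '[[8,0,0,0.3,0,0,0],[8,0,0,0.6,0,0,0],[8,0,0,0.8,0,0,0],[8,0,0,0.8,0,0,0],[8,0,0,0.8,0,0,0],[8,0,0.3,0.5,0,0,2],[8,0,0.6,0.2,0,0,4],[8,0,0.9,0,0,0,5]]'
python3 -m creep '[[8,0.03,0.96,0,0,0,5],[8,0.03,0.96,0,0,0,5],[8,0.03,0.96,0,0,0,5],[8,0.03,0.96,0,0,0,5],[8,0.03,0.96,0,0,0,5],[8,0.03,0.96,0,0,0,5],[8,0.03,0.96,0,0,0,5],[8,0.03,0.96,0,0,0,5]]'
python3 -m creep '[[8,0.03,0.96,0,0,0,3.3],[8,0.03,0.96,0,0,0,0],[8,0.03,0.96,0,0,0,0],[8,0.03,0.96,0,0,0,0],[8,0.03,0.96,0,0,0,0],[8,0.03,0.96,0,0,0,0],[8,0.03,0.96,0,0,0,0],[8,0.03,0.96,0,0,0,0]]'
python3 -m creep '[[8,0.05,0.96,0,0,0,0],[8,0.03,0.8,0,0,0,0],[8,0.03,0.5,0,0,0,0],[8,0,0.2,0,0,0,0],[8,0,0,0,0,0,0],[8,0,0,0,0,0,0],[8,0,0,0,0,0,0],[8,0,0,0,0,0,0]]'
```

```text
time_s: 14.42
tcp_pos: [0.4627, -0.2703, 0.1185]
eef_rot: [-180.0, -0.1, -29.5]
contact_force: [-0.1, -0.8, -1.3]
gripper_width: 0.0141
gripper_force: 25.0
time_s: 15.08
tcp_pos: [0.4675, -0.0766, 0.117]
eef_rot: [-180.0, 0.0, 10.6]
contact_force: [0.4, -0.8, -1.9]
gripper_width: 0.0136
gripper_force: 25.0
time_s: 15.75
tcp_pos: [0.4736, 0.1153, 0.117]
eef_rot: [180.0, 0.0, 13.7]
contact_force: [1.0, -0.8, -1.3]
gripper_width: 0.014
gripper_force: 25.0
time_s: 16.42
tcp_pos: [0.4767, 0.1749, 0.1168]
eef_rot: [180.0, 0.0, 13.6]
contact_force: [0.6, 0.5, -1.4]
gripper_width: 0.0137
gripper_force: 25.0
```

```bash
python3 -m creep '[[8,0,0.7,0,0,0,0],[8,0,0.6,0,0,0,0],[8,0,0.22,-0.3,0,0,0],[8,0,0,-0.8,0,0,0],[8,0,0,-0.8,0,0,0],[8,0,0,-0.5,0,0,0],[8,0,0,0,0,0,0],[8,0,0,0,0,0,0]]'
python3 - <<'E'
from plant import capture
import cv2,numpy as np
a=capture("side")["frame"][130:250,220:360,::-1]; b=capture("wrist")["frame"][60:320,180:460,::-1]
cv2.imwrite("pics/c9.png",np.vstack([cv2.resize(a,(350,300),interpolation=cv2.INTER_CUBIC),cv2.resize(b,(350,300))]))
E
```

```text
time_s: 17.08
tcp_pos: [0.4764, 0.2135, 0.0561]
eef_rot: [179.9, 0.1, 13.7]
contact_force: [0.6, -0.4, -0.7]
gripper_width: 0.0139
gripper_force: 25.0
```

View pics/c9.png

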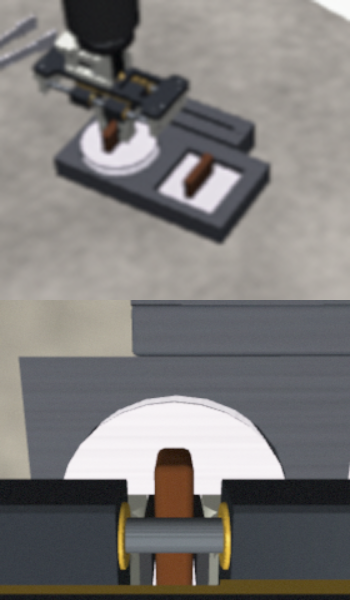

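The square plate lies flat in its cavity at (200,175). The round plate hovers over its own at (118,148), well centred in the wrist view, so I lower it.

```bash
python3 -m creep '[[8,0,0,-0.2,0,0,0],[8,0,0,-0.2,0,0,0],[8,0,0,0,0,0,0]]'
python3 -m creep '[[8,0,0,-0.2,0,0,0],[8,0,0,-0.2,0,0,0],[8,0,0,0,0,0,0]]'
python3 -m creep '[[8,0,0,-0.15,0,0,0],[8,0,0,0,0,0,0],[8,0,0,0,0,0,0]]'
python3 -m creep '[[8,0,0,-0.05,0,0,0],[8,0,0,0,0,0,0],[8,0,0,0,0,0,0]]'
```

```text
time_s: 17.43
tcp_pos: [0.4765, 0.2136, 0.0463]
eef_rot: [-180.0, 0.0, 13.7]
contact_force: [0.4, 0.7, -1.9]
gripper_width: 0.0138
gripper_force: 25.0
time_s: 17.68
tcp_pos: [0.4763, 0.2134, 0.0358]
eef_rot: [180.0, 0.1, 13.7]
contact_force: [0.2, 0.1, -2.1]
gripper_width: 0.0139
gripper_force: 25.0
time_s: 17.93
tcp_pos: [0.4767, 0.2137, 0.0328]
eef_rot: [180.0, 0.0, 13.7]
contact_force: [0.3, 0.9, -1.8]
gripper_width: 0.0139
gripper_force: 25.0
time_s: 18.18
tcp_pos: [0.4768, 0.2139, 0.0319]
eef_rot: [-180.0, -0.0, 13.7]
contact_force: [-0.1, 0.1, -0.8]
gripper_width: 0.0143
gripper_force: 25.0
```

```bash
python3 -m creep '[[8,0,0,-0.05,0,0,0],[8,0,0,-0.03,0,0,0],[8,0,0,0,0,0,0]]'
```

```text
time_s: 18.43
tcp_pos: [0.477, 0.214, 0.0311]
eef_rot: [-180.0, -0.0, 13.7]
contact_force: [-5.5, -1.1, 14.0]
gripper_width: 0.014
gripper_force: 25.0
```

```bash
python3 -m creep '[[34,0,0,0,0,0,0],[34,0,0,0,0,0,0],[34,0,0,0,0,0,0],[34,0,0,0,0,0,0],[34,0,0,0.3,0,0,0],[34,0,0,0.6,0,0,0],[50,0,0,1,0,0,0],[50,0,0,1,0,0,0]]'
python3 -m creep '[[50,0,0,1,0,0,0],[50,0,0,1,0,0,0],[50,0,-0.5,1,0,0,0],[50,0.2,-0.9,1,0,0,-2],[50,0.28,-0.96,1,0,0,-4],[60,0.28,-0.96,0,0,0,-4],[60,0.28,-0.96,0,0,0,-4],[60,0.28,-0.96,0,0,0,-4]]'
python3 -m creep '[[60,0.28,-0.96,0,0,0,-4.2],[60,0.28,-0.96,0,0,0,0],[60,0.28,-0.96,0,0,0,0],[60,0.28,-0.96,0,0,0,0],[60,0.28,-0.96,0,0,0,0],[60,0.28,-0.96,0,0,0,0],[60,0.28,-0.96,0,0,0,0],[60,0.28,-0.96,0,0,0,0]]'
python3 -m creep '[[60,0.28,-0.96,0,0,0,0],[60,0.28,-0.96,0,0,0,0],[60,0.28,-0.96,0,0,0,0],[60,0.28,-0.96,0,0,0,0],[60,0.2,-0.3,0,0,0,0],[60,0,0,0,0,0,0],[60,0,0,0,0,0,0]]'
python3 mw.py scraper 0.634 -0.2385 -8.5 0.01 w10 0 14
```

```text
time_s: 19.1
tcp_pos: [0.4764, 0.2133, 0.103]
eef_rot: [179.9, 0.1, 13.7]
contact_force: [0.7, 0.1, 0.9]
gripper_width: 0.0422
gripper_force: 0.0
time_s: 19.77
tcp_pos: [0.51, 0.0818, 0.2286]
eef_rot: [-179.9, -0.1, -4.5]
contact_force: [0.9, 0.5, -0.6]
gripper_width: 0.059
gripper_force: 0.0
time_s: 20.43
tcp_pos: [0.5659, -0.1105, 0.2279]
eef_rot: [180.0, -0.0, -8.5]
contact_force: [0.6, -0.1, -0.2]
gripper_width: 0.0601
gripper_force: 0.0
time_s: 21.02
tcp_pos: [0.5986, -0.2128, 0.2271]
eef_rot: [-180.0, 0.0, -8.6]
contact_force: [-0.4, 0.6, 0.4]
gripper_width: 0.0599
gripper_force: 0.0
scraper (np.int64(261), np.int64(120), np.int64(426), np.int64(175)) [ 0.6307 -0.2376 -8.5519  1.4767] 0.016
21.0667 [ 0.5985 -0.2123  0.2273] [-1.7999e+02  2.0000e-02 -8.5100e+00]
```

View pics/w10_o.png

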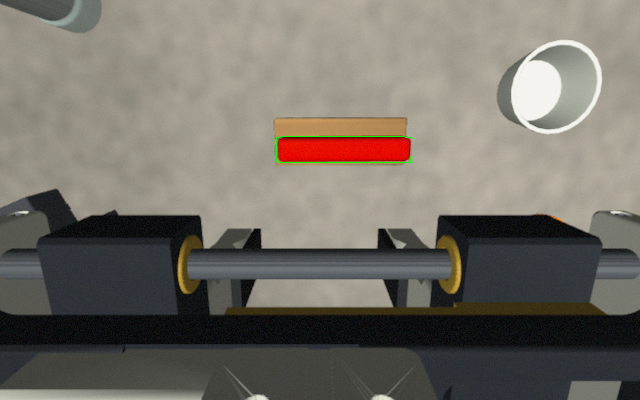

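The scraper's bar fits at (344,150). The jaws must close across it, so I turn the tool a quarter turn and look again.

```bash
python3 -m creep '[[60,0.13,0.05,0,0,0,-7],[60,0.13,0.05,0,0,0,-7],[60,0.13,0.05,0,0,0,-7],[60,0.13,0.05,0,0,0,-7],[60,0.13,0.05,0,0,0,-7],[60,0.13,0.05,0,0,0,-7],[60,0.13,0.05,0,0,0,-7],[60,0.13,0.05,0,0,0,-7]]'
python3 -m creep '[[60,0.13,0.05,0,0,0,-7],[60,0.13,0.05,0,0,0,-7],[60,0.13,0.05,0,0,0,-7],[60,0.13,0.05,0,0,0,-7],[60,0.06,0,0,0,0,-6],[60,0,0,0,0,0,0],[60,0,0,0,0,0,0],[60,0,0,0,0,0,0]]'
python3 mw.py scraper 0.6315 -0.2376 -8.5 0.01 w11 1 14
```

```text
time_s: 21.73
tcp_pos: [0.6248, -0.2012, 0.2278]
eef_rot: [-180.0, -0.0, -64.8]
contact_force: [0.8, 0.5, 0.0]
gripper_width: 0.0604
gripper_force: 0.0
time_s: 22.4
tcp_pos: [0.6392, -0.1969, 0.2276]
eef_rot: [-180.0, 0.0, -98.2]
contact_force: [0.2, 0.8, 0.1]
gripper_width: 0.06
gripper_force: 0.0
scraper (np.int64(291), np.int64(60), np.int64(345), np.int64(225)) [ 0.6302 -0.2382 -8.0273  1.6349] 0.01
22.45 [ 0.6392 -0.1971  0.2276] [-1.7999e+02  1.0000e-02 -9.8300e+01]
```

View pics/w11_o.png

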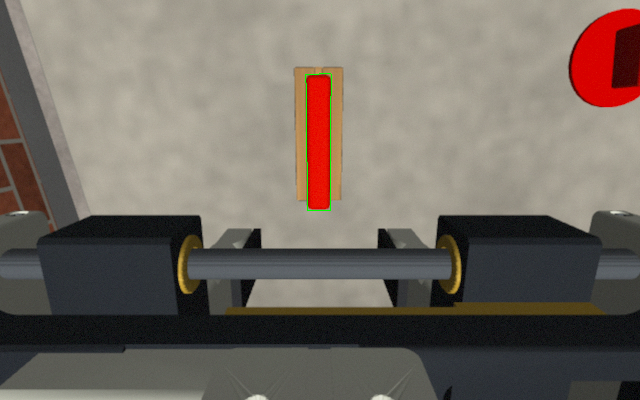

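```bash
python3 -m creep '[[60,-0.13,-0.83,0,0,0,0],[60,-0.12,-0.83,-0.3,0,0,0],[60,0,0,-0.9,0,0,0],[60,0,0,-0.9,0,0,0],[60,0,0,-0.9,0,0,0],[60,0,0,-0.9,0,0,0],[60,0,0,-0.9,0,0,0],[60,0,0,-0.78,0,0,0]]'
python3 -m creep '[[60,0,0,0,0,0,0],[40,0,0,0,0,0,0],[40,0,0,0,0,0,0],[14,0,0,0,0,0,0],[14,0,0,0,0,0,0],[14,0,0,0,0,0,0],[14,0,0,0,0,0,0],[14,0,0,0,0,0,0]]' 30
python3 -m creep '[[14,0,0,0,0,0,0]]'
```

```text
time_s: 23.12
tcp_pos: [0.6325, -0.239, 0.0865]
eef_rot: [180.0, 0.0, -98.4]
contact_force: [0.3, -0.3, -0.8]
gripper_width: 0.0602
gripper_force: 0.0
time_s: 23.78
tcp_pos: [0.6333, -0.2392, 0.0884]
eef_rot: [-179.9, 0.0, -98.5]
contact_force: [-0.1, 0.2, 2.4]
gripper_width: 0.0201
gripper_force: 30.0
time_s: 23.87
tcp_pos: [0.6334, -0.2392, 0.0884]
eef_rot: [-180.0, -0.0, -98.5]
contact_force: [0.4, 0.3, 2.5]
gripper_width: 0.0198
gripper_force: 30.0
```

```bash
python3 -m creep '[[14,0,0,0.3,0,0,0],[14,0,0,0.6,0,0,0],[14,0,0,0.8,0,0,0],[14,0,0,0.8,0,0,0],[14,0,0,0.8,0,0,0],[14,0,0,0.7,0,0,0],[14,-0.05,0.4,0,0,0,2],[14,-0.1,0.8,0,0,0,4]]'
python3 -m creep '[[14,-0.13,0.9,0,0,0,4],[14,-0.13,0.95,0,0,0,4],[14,-0.13,0.95,0,0,0,4],[14,-0.13,0.95,0,0,0,4],[14,-0.13,0.95,0,0,0,0.3],[14,-0.13,0.95,0,0,0,0],[14,-0.13,0.95,0,0,0,0],[14,-0.13,0.95,0,0,0,0]]'
python3 -m creep '[[14,-0.13,0.95,0,0,0,0],[14,-0.13,0.95,0,0,0,0],[14,-0.13,0.95,0,0,0,0],[14,-0.13,0.95,0,0,0,0],[14,-0.13,0.95,0,0,0,0],[14,-0.1,0.95,0,0,0,0],[14,-0.1,0.8,0,0,0,0],[14,0,0.5,0,0,0,0]]'
python3 -m creep '[[14,0,0.3,0,0,0,0],[14,0,0,0,0,0,0],[14,0,0,0,0,0,0],[14,0,0,0,0,0,0]]'
```

```text
time_s: 24.53
tcp_pos: [0.6295, -0.2101, 0.1887]
eef_rot: [-179.9, -0.0, -92.5]
contact_force: [-0.6, 1.2, -3.3]
gripper_width: 0.0197
gripper_force: 30.0
time_s: 25.2
tcp_pos: [0.6022, -0.019, 0.1871]
eef_rot: [179.9, 0.0, -76.1]
contact_force: [-0.2, 0.7, -2.3]
gripper_width: 0.0199
gripper_force: 30.0
time_s: 25.87
tcp_pos: [0.5809, 0.1565, 0.1872]
eef_rot: [179.9, 0.0, -76.1]
contact_force: [0.2, -0.4, -2.7]
gripper_width: 0.0203
gripper_force: 30.0
time_s: 26.2
tcp_pos: [0.582, 0.1612, 0.1876]
eef_rot: [180.0, -0.0, -76.2]
contact_force: [-0.6, -1.6, -2.5]
gripper_width: 0.02
gripper_force: 30.0
```

```bash
python3 -m creep '[[14,0.05,0.34,0,0,0,0],[14,0,0.2,-0.3,0,0,0],[14,0,0,-0.8,0,0,0],[14,0,0,-0.8,0,0,0],[14,0,0,-0.44,0,0,0],[14,0,0,0,0,0,0],[14,0,0,0,0,0,0]]'
python3 - <<'E'
from plant import capture
import cv2,numpy as np
S=capture("side");T=capture("top");W=capture("wrist")
np.save("S.npy",[S,T,W],allow_pickle=True)
f=lambda a,s:cv2.resize(a[:,:,::-1],s,interpolation=cv2.INTER_CUBIC)
top=np.hstack([f(S["frame"][125:215,250:370],(400,300)),f(T["frame"][150:240,230:350],(400,300))])
bot=f(W["frame"][0:240,120:520],(500,300)); bot=np.hstack([bot,np.zeros((300,300,3),np.uint8)])
cv2.imwrite("pics/c12.png",np.vstack([top,bot]))
E
```

```text
time_s: 26.78
tcp_pos: [0.5833, 0.1753, 0.1289]
eef_rot: [179.9, -0.0, -76.2]
contact_force: [0.1, 0.0, -1.6]
gripper_width: 0.0199
gripper_force: 30.0
```

View pics/c12.png

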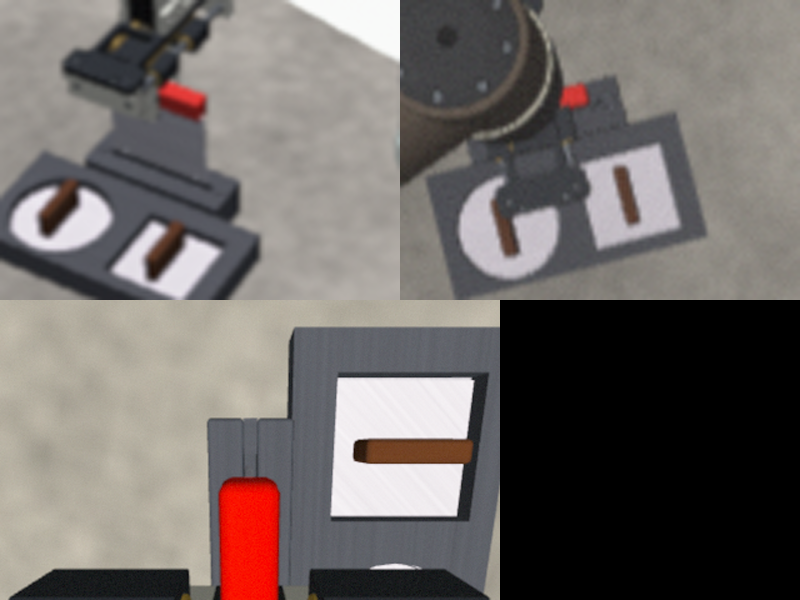

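Both plates look seated. In the wrist view the slot centre at (250,435) and the bar centre at (249,530) line up, so the scraper is over its slot. I lower it with care.

```bash
python3 -m creep '[[14,0,0,-0.15,0,0,0],[14,0,0,-0.15,0,0,0],[14,0,0,-0.1,0,0,0],[14,0,0,0,0,0,0]]'
python3 -m creep '[[14,0,0,-0.15,0,0,0],[14,0,0,-0.1,0,0,0],[14,0,0,0,0,0,0]]'
```

```text
time_s: 27.27
tcp_pos: [0.5829, 0.1754, 0.1187]
eef_rot: [180.0, -0.0, -76.2]
contact_force: [-0.5, -0.3, -2.3]
gripper_width: 0.0197
gripper_force: 30.0
time_s: 27.52
tcp_pos: [0.5829, 0.1754, 0.1123]
eef_rot: [179.9, -0.0, -76.2]
contact_force: [0.0, 0.4, -2.3]
gripper_width: 0.0199
gripper_force: 30.0
```

```bash
python3 -m creep '[[14,0,0,-0.2,0,0,0],[14,0,0,-0.2,0,0,0],[14,0,0,-0.2,0,0,0],[14,0,0,-0.2,0,0,0],[14,0,0,0,0,0,0]]'
python3 -m creep '[[14,0,0,-0.1,0,0,0],[14,0,0,-0.1,0,0,0],[14,0,0,0,0,0,0]]'
python3 -m creep '[[14,0,0,-0.06,0,0,0],[14,0,0,0,0,0,0]]'
```

```text
time_s: 27.93
tcp_pos: [0.5826, 0.1752, 0.0916]
eef_rot: [179.9, -0.0, -76.2]
contact_force: [-0.5, -1.0, -2.4]
gripper_width: 0.0199
gripper_force: 30.0
time_s: 28.18
tcp_pos: [0.5831, 0.1755, 0.0876]
eef_rot: [180.0, -0.0, -76.2]
contact_force: [0.7, 0.8, -1.7]
gripper_width: 0.0197
gripper_force: 30.0
time_s: 28.35
tcp_pos: [0.5833, 0.1756, 0.0865]
eef_rot: [180.0, 0.0, -76.2]
contact_force: [-0.1, 0.4, -2.7]
gripper_width: 0.0196
gripper_force: 30.0
```

```bash
python3 -m creep '[[14,0,0,-0.05,0,0,0],[14,0,0,-0.02,0,0,0],[14,0,0,0,0,0,0]]'
```

```text
time_s: 28.6
tcp_pos: [0.5837, 0.1757, 0.0863]
eef_rot: [-179.9, -0.0, -76.2]
contact_force: [-3.1, -0.7, 7.7]
gripper_width: 0.02
gripper_force: 30.0
```

It is on the floor, at the expected height and with contact force. I release it, retreat and check.

```bash
python3 -m creep '[[44,0,0,0,0,0,0],[44,0,0,0,0,0,0],[44,0,0,0,0,0,0],[44,0,0,0,0,0,0],[44,0,0,0.3,0,0,0],[44,0,0,0.6,0,0,0],[44,0,0,1,0,0,0],[44,0,0,1,0,0,0]]'
python3 -m creep '[[44,0,0,1,0,0,0],[44,0,0,1,0,0,0],[44,0,0,1,0,0,0],[44,0,1,1,0,0,0],[44,0,1,0,0,0,0],[44,0,1,0,0,0,0],[44,0,1,0,0,0,0],[44,0,1,0,0,0,0]]'
python3 -m creep '[[44,0,1,0,0,0,0],[44,0,1,0,0,0,0],[44,-0.5,1,0,0,0,0],[44,-0.5,1,0,0,0,0],[44,-0.5,0.5,0,0,0,0],[44,0,0,0,0,0,0],[44,0,0,0,0,0,0],[44,0,0,0,0,0,0]]'
cat > fin.py <<'E'
from plant import capture
from h import *
T,S=capture("top"),capture("side")
for n,c in (("top",T),("side",S)): cv2.imwrite(f"pics/{n}F.png",c["frame"][:,:,::-1])
def roi(c,n,q,z,p=8):
    P=np.concatenate([proj(c,world(a,q,z)) for g in M[n] for a in g]); l,t=(P.min(0)-p).astype(int);R,b=(P.max(0)+p).astype(int);return (l,t,R,b)
# grips, from a brown mask
import h
h.mask=lambda c,n,ro:(lambda f:((f[...,0]-f[...,2]>(60 if n=="scraper" else 22))&(f[...,0]>(120 if n=="scraper" else 0))).astype(float))(cv2.GaussianBlur(c["frame"],(0,0),.6)[ro[1]:ro[3],ro[0]:ro[2]].astype(float))
m=(.5201,.1591,0)
for n,lab,d,z,yaw in (("grip","square",(-.03,-.062),.014,13.8),("grip","round",(-.03,.062),.014,13.8),("scraper","scraper",(.065,0),.008,13.8)):
    e=Ro.from_euler("z",13.8,degrees=True).apply([*d,0])[:2]+m[:2]; q=[*e,yaw]+([0.] if n=="scraper" else [])
    for tag,cs in (("T",[T]),("S",[S]),("TS",[T,S])):
        o=fit([(c,roi(c,n,q,z)) for c in cs],n,q,z)
        loc=Ro.from_euler("z",-13.8,degrees=True).apply([*(o[0][:2]-e),0])[:2]*1000
        print(lab,tag,"offset in mould mm",loc.round(1),"yaw/lean",o[0][2:].round(1),round(o[1],3))
E
python3 fin.py
```

```text
time_s: 29.27
tcp_pos: [0.5829, 0.1753, 0.1579]
eef_rot: [179.9, -0.0, -76.2]
contact_force: [0.7, 0.4, 0.2]
gripper_width: 0.0438
gripper_force: 0.0
time_s: 29.93
tcp_pos: [0.5832, 0.3017, 0.2582]
eef_rot: [-180.0, 0.0, -76.2]
contact_force: [0.1, 0.2, -0.6]
gripper_width: 0.0441
gripper_force: 0.0
time_s: 30.6
tcp_pos: [0.546, 0.4128, 0.2577]
eef_rot: [-180.0, -0.0, -76.2]
contact_force: [-0.6, 0.3, -0.3]
gripper_width: 0.044
gripper_force: 0.0
square T offset in mould mm [-0.4  0.4] yaw/lean [14.2] 0.162
square S offset in mould mm [8.2 4.7] yaw/lean [31.7] 0.6
square TS offset in mould mm [2.4 1.2] yaw/lean [24.1] 0.991
round T offset in mould mm [0.2 1.9] yaw/lean [13.9] 0.301
round S offset in mould mm [10.9  7.2] yaw/lean [33.7] 0.619
round TS offset in mould mm [2.8 2.5] yaw/lean [25.6] 1.125
scraper T offset in mould mm [-1.1  1.3] yaw/lean [13.7  0.6] 0.018
scraper S offset in mould mm [8.1 9.4] yaw/lean [11.5  1.7] 0.432
scraper TS offset in mould mm [2.1 2.5] yaw/lean [13.2 -0.1] 0.622
```

```bash
cat > fin2.py <<'E'
from h import *
import cv2
from plant import capture
S=capture("side"); T=capture("top")
def cmp(c,n,q,z,th):
    P=np.concatenate([proj(c,world(a,q,z)) for g in M[n] for a in g]); l,t=(P.min(0)-10).astype(int);R,b=(P.max(0)+10).astype(int)
    f=cv2.GaussianBlur(c["frame"],(0,0),.6)[t:b,l:R].astype(float); m=(f[...,0]-f[...,2]>th).astype(float); k=render(c,n,q,z,(l,t,R,b))
    g=lambda a:(np.array(np.nonzero(a>.5)[::-1]).mean(1)+[l,t]).round(1).tolist()+[int((a>.5).sum())]
    print(n,th,"seen",g(m),"model",g(k))
e=lambda d:(Ro.from_euler("z",13.8,degrees=True).apply([*d,0])[:2]+[.5201,.1591]).tolist()+[13.8]
for c in (S,T):
    for th in (15,25,40): 
        cmp(c,"scraper",e((.065,0)),.008,th); cmp(c,"grip",e((-.03,-.062)),.014,th); cmp(c,"grip",e((-.03,.062)),.014,th)
E
python3 fin2.py
```

```text
scraper 15 seen [296.6, 161.3, 332] model [297.1, 162.1, 306]
grip 15 seen [299.1, 198.7, 89] model [298.8, 200.5, 162]
grip 15 seen [267.1, 185.8, 87] model [267.3, 187.7, 167]
scraper 25 seen [296.6, 161.5, 297] model [297.1, 162.1, 306]
grip 25 seen [299.2, 197.6, 50] model [298.8, 200.5, 162]
grip 25 seen [267.6, 184.2, 49] model [267.3, 187.7, 167]
scraper 40 seen [296.9, 161.1, 255] model [297.1, 162.1, 306]
grip 40 seen [299.2, 197.0, 22] model [298.8, 200.5, 162]
grip 40 seen [267.8, 183.6, 19] model [267.3, 187.7, 167]
scraper 15 seen [269.7, 183.3, 304] model [270.2, 183.2, 266]
grip 15 seen [297.3, 207.9, 65] model [297.4, 207.9, 89]
grip 15 seen [260.7, 217.8, 69] model [261.2, 217.2, 109]
scraper 25 seen [269.9, 183.2, 272] model [270.2, 183.2, 266]
grip 25 seen [297.4, 208.2, 46] model [297.4, 207.9, 89]
grip 25 seen [260.7, 217.6, 46] model [261.2, 217.2, 109]
scraper 40 seen [269.8, 183.3, 249] model [270.2, 183.2, 266]
grip 40 seen [nan, nan, 0] model [297.4, 207.9, 89]
grip 40 seen [nan, nan, 0] model [261.2, 217.2, 109]fin2.py:8: RuntimeWarning: Mean of empty slice.
  g=lambda a:(np.array(np.nonzero(a>.5)[::-1]).mean(1)+[l,t]).round(1).tolist()+[int((a>.5).sum())]
  ret = um.true_divide(
```

With the shaded faces included, the side-view scraper matches its seated pose to within a pixel. Both plate grips match in the top view, and the contact heights agreed. I hand the job in.

```bash
python3 -c "
from plant import close_job;print(close_job())"
```

```text
the job is handed in; nothing more can be done
None
```

The job is handed in at about 31 s: both plates are in their cavities and the scraper is fully home in its slot, all let go, by my own camera and contact checks. The hand-in gave no verdict, and I did not re-measure the grinder, ramekin or tongs.

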